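# Shuffle the three-lug setting master into its gauging nest and stroke the height gate

## Robot

A 7-joint arm with a two-finger parallel gripper is mounted at the origin on a cart in front of the work surface, level with it; the furniture and walls round the work are solid. World frame = base frame: x ahead of the robot, y to its left, z up, the work surface at z = 0. Lengths are in m, angles in rad, forces in N, time in s.
With the tool pointing down it reaches from about 0.425 to 0.825 m from the base axis. Payload 3.6 kg.
Tool frame: the origin (TCP) lies midway between the tips of the shut fingers; the grasp point (between the pads) lies 19 mm behind it; z points along the fingers, y is the line along which they close (so a half turn about z gives the same grasp; the last joint's range is limited). The gripper opens to 85 mm and grips with 20 to 120 N. Pads are 22 mm wide; open, the fingers measure 114 mm over their backs; the gripper's body (76 mm by 85 mm) begins 54 mm behind the grasp point. The pads swing forward as they close: fully open they stand 13 mm farther back than shut.
Start: joints at [0.756, 0.615, -0.013, 1.423, 0.008, 1.103, -0.04], TCP at [0.461, -0.458, 0.231] pointing down, gripper open.
Joint ranges: [-3.12, 3.12], [-0.3, 2.06], [-1.34, 1.32], [0.26, 2.42], [-1.36, 4.5], [0.01, 1.98], [-2.84, 2.84]. Speed limits (rad/s): [2.79, 2.79, 3.14, 3.14, 3.14, 3.14, 3.14].

## Interface

Orientations are given as a 3x3 rotation matrix whose columns are the frame's x, y, z axes.
In Python, from plant import arm gives the robot as it stands. The module is installed in compiled form; this text tells all that it offers.
- The arm moves only by the tool move_arm, never from a script. Its arguments are lists of equal length, an entry for each row: "translation": the shift along the tool's x, y, z scaled (see below), a list of three; "twist": the turn about the tool's z scaled (see below). A call has 1 to 20 rows; each row shifts and turns the commanded pose from where the row before left it, along the tool's axes as they then stand; what a row does not reach is not made up. The controller multiplies each number of a shift by 3 cm and each number of a turn by 8 degrees. A row lasts 1/10 s, in which the tool goes at most 50 mm and 8.59 degrees, less where a joint would pass 70% of its speed; a pose out of reach is approached as far as the arm can. A call with a number of a shift or a turn outside -1 to 1 is refused whole. A call with a gripper value outside its range is refused whole. "hand" is the opening, from 0 (shut) to 1 (fully open), set as the call begins (left out, the last holds). The fingers move at their own pace and stop on an object; "grip_force" is the grip in N (left out, the last holds). Time passes only in rows, so rows that do not move let the fingers close. It gives the time, the measured TCP pose, the force, the opening and the grip force at its end, in the units of the state.
- arm.get_state(): the state, without advancing time (a new reading comes with each control period).
- arm.snapshot(name): name is "scene" or "top"; returns a dict with "img" (420x560x3 uint8, red, green, blue), "intrinsics" (3x3 intrinsics, pixels), "xyz" and "orientation" of the camera in the world. Camera axes: x right, y up, looking along -z (the intrinsics and any distortion apply to the point x, -y, -z); pixel columns grow to the right and rows downward; lengths in m; the calibration is good to about 2 mm. A picture is of the moment at which its call begins. There is no depth.
- arm.close_job(): hands the job in; it is judged then, once.
The state is a dict: "time": time; "joint_positions": joint angles; "joint_vel": joint speeds; "joint_efforts": joint torques, N m; "position": TCP position; "tool_rot": TCP orientation; "force": force on the tool from outside, world axes, zero at the start; "ft_torque": the same for the moment, N m; "finger_gap": finger opening in m; "grip_force": force on a finger pad.
Only numpy, scipy, OpenCV 4.12 (cv2) and the standard library are available. Lean on these libraries where they do the work, as an engineer would, in place of code of your own. Each camera call takes 0.05 s, during which the arm holds its last target. There are 200 camera calls.

## Task

Slide the big three-lug steel master along the deck of the gauging nest, between the two guide posts and over the pocket (do not lift it off the deck), then turn and shuffle it until its lugs fall into the notches and it sits fully home. Once it is home, push the red pad of the height gate to the end of its travel, so that the tongue passes over the master, and let the gate spring right back. Leave everything else on the deck and round the nest where it stands.

Things in the scene. Friction and masses are not known exactly. Their poses are not given: they have to be found in the camera images.
- nest: Gauging nest: aluminium deck 190 x 400 mm (its x by y), 26 mm high, fixed to the surface plate. Origin at the centre of its underside, z up, x away from the robot at yaw 0, y to the left. The -y half is the loading area, the +y half has the pocket and, beyond it, the gate, whose two rails (14 mm above the deck) lie at x = +-27, y = 116 to 196 mm.
- pocket (a point): Centre of the pocket's mouth, level with the deck, at (0, 40, 26) mm in the nest's frame. Round bore 92 mm across, floor 19 mm below the deck, with three radial notches 21 mm wide, 10 mm deep, reaching to 74 mm from this point; they point to -90, +30 and +150 degrees in the nest's frame (0 = its +x, 90 = its +y). The master may tip in leading edge first; pushing on rights it.
- post_far (a point): Foot of a guide post, at (83, -50, 26) mm in the nest's frame: upright steel pin 12 mm across and 34 mm high on the deck, with a collar 20 mm across and 4 mm high. The master passes between the two posts (it has 9 mm to spare each side).
- post_near (a point): Foot of the other guide post, the same, at (-83, -50, 26) mm in the nest's frame.
- seat (a point): Where the master's origin lies when it is fully home: on the bore's axis, at (0, 40, 8) mm in the nest's frame, 18 mm below the deck; axes as the nest's. Round the nest, in world mm: a monitor 274 high fills x > 611, y 190 to 485; a dial comparator 300 high with a 36 mm base fills x > 660, y -245 to -135; a lamp box 115 high fills x > 691, y -30 to 118.
- master: Setting master: steel drum 88 mm across, 40 mm high, 0.35 to 0.7 kg, 1.5 mm chamfer at its foot, with three equal brass lugs 16 mm wide reaching to 68 mm from its axis, 8 to 18 mm above its underside. Origin at the centre of its underside, z up; lugs point to -90, +30, +150 degrees in its frame (fits every third of a turn). Starts upright on the loading area at any yaw, too wide for most grippers.
- master_top (a point): Centre of the master's top, 40 mm above its origin: 40 mm above the deck at the start. Over the bore it first drops 8 mm, till the lugs rest on the deck; held loosely by the bore (2 mm all round) it can then be turned by pushing a lug sideways. Lugs over notches (2.5 mm free each side), it drops 10 mm more, fully home: lugs flush with the deck, this point 22 mm above it.
- gate (a joint): Travel of the height gate: 0 at rest, 0.045 m at its end; slides along the nest's -y, toward the pocket, against a spring (3 N at rest, 8 N at the end) that returns it when let go. Its tongue (30 mm wide, 24.5 to 30 mm above the deck, tip at y = 95 mm at rest) clears a master that is home and is blocked by one that is not.
- gate_pad (a point): Centre of the gate's red push pad: 34 mm wide (nest's x), 12 mm thick (nest's y), standing from 29 to 63 mm above the deck; this point is 46 mm above the deck, at x = 0, y = 170 mm in the nest's frame at rest. Push on its +y face.
- gear: Steel spur gear with a hub, 51 mm across, 20 mm high, lying on the deck beside the gate (it and the gauge block change places); a bystander, leave alone; loose; origin at the centre of its underside
- block: Steel gauge block 30 x 9 x 25 mm, standing on the deck beside the gate; a bystander, leave alone; loose; origin at the centre of its underside
- dropper: Brown dropper bottle 33 mm across, 102 mm high, standing by the nest's -y end; a bystander, leave alone; loose; origin at the centre of its underside
- shaft: Steel stepped shaft 34 mm across, 87 mm high, standing by the nest's -y end; a bystander, leave alone; loose; origin at the centre of its underside
- loupe: Black stand loupe 42 mm across, 39 mm high, in front of the nest; a bystander, leave alone; loose; origin at the centre of its underside
- stylus: Black flat box with a clear lid, 60 x 90 x 22 mm, off the nest's +y end; a bystander, leave alone; loose; origin at the centre of its underside

How it is judged:
On the way, in this order (a step that is already met when the one before it is completed fails the run):
1. the master is fully home in the pocket, level, its lugs down in the notches (z of master in the frame of seat below 0.002 m and horizontal distance between master and seat below 0.004 m and angle between master's own z axis and vertical below 0.04 rad), for 0.2 s.
2. with the master home, the gate is pushed to the end of its travel (more than 41 of 45 mm) (all of step 1 and value of joint gate above 0.041 m), for 0.05 s.
At the end, for the whole second after the job is handed in: The master is fully home and at rest in the pocket (within 2 mm of its seated height, 4 mm of the bore's axis, 2 degrees of level) and the gate has sprung back to within 3 mm of its rest (all of step 1 and value of joint gate below 0.003 m and linear speed of master below 0.02 m/s); the robot touches nothing.
It fails at once if the master is lifted more than 14 mm off the deck (z of master in the frame of seat above 0.032 m).
It fails at once if a bystander (gear, block, dropper, shaft, loupe, stylus) is moved by more than 20 mm (distance of any of gear, block, dropper, shaft, loupe, stylus from where it was at the start of the episode above 0.02 m).
It also fails if it takes over 67 s, if anything falls off the work surface, if the arm or the gripper's body presses on something with over 40 N, if the wrist force passes 120 N, or if a joint passes its speed limit or range.

## Working session

There is one attempt and no reset: what is moved stays moved. The work goes in short steps, Python scripts to look and compute and a tool call to move; the robot and the scene stay as the last step left them, time stands still between calls to the robot, and variables do not carry over. Pictures are saved under pics/ and viewed, at most 10 in all, crops included, and the job is handed in when it is done.

Besides the shell and the picture viewer there is one more tool, called after "Request:" as name(argument=value, ...) on one line, values as JSON. move_arm: Moves the arm, as the interface text tells. Its arguments: {"type":"object","properties":{"translation":{"type":"array","items":{"type":"array","items":{"type":"number","minimum":-1,"maximum":1}}},"twist":{"type":"array","items":{"type":"number","minimum":-1,"maximum":1}},"hand":{"type":"number"},"grip_force":{"type":"number"}},"required":["translation","twist"]}

```bash
mkdir -p pics
cat > h.py <<'E'
from plant import arm
import numpy as np, cv2
def snap(n,f):
    s=arm.snapshot(n); cv2.imwrite('pics/'+f,s['img'][:,:,::-1]); np.savez('pics/'+f+'.npz',**{k:np.array(v) for k,v in s.items()}); return s
def proj(s,P):
    P=np.atleast_2d(P); R=np.array(s['orientation']); c=(P-np.array(s['xyz']))@R
    c=c*[1,-1,-1]; p=c@np.array(s['intrinsics']).T; return p[:,:2]/p[:,2:]
def ray(s,u,v,z):
    K=np.array(s['intrinsics']); d=np.linalg.solve(K,[u,v,1])*[1,-1,-1]; d=np.array(s['orientation'])@d
    o=np.array(s['xyz']); return o+d*(z-o[2])/d[2]
E
python3 - <<'E'
from h import *
for n in('top','scene'):
    s=snap(n,n+'0.png'); print([k for k in s], s['intrinsics'],s['xyz'],s['orientation'])
st=arm.get_state();print(st)
E
```

```text
['img', 'intrinsics', 'xyz', 'orientation'] [[407.99819776   0.         285.13332443]
 [  0.         407.99819776 215.20080651]
 [  0.           0.           1.        ]] [ 0.41658345 -0.13355934  0.92582516] [[-0.01054054  0.99444313 -0.10474614]
 [-0.99953438 -0.00747857  0.02958216]
 [ 0.02863442  0.10500918  0.99405892]]
['img', 'intrinsics', 'xyz', 'orientation'] [[510.9810179    0.         287.55627716]
 [  0.         510.9810179  210.79625942]
 [  0.           0.           1.        ]] [-0.53675793 -0.3135144   0.91544627] [[ 0.16399951  0.60624167 -0.77818712]
 [-0.98641456  0.09317663 -0.13529387]
 [-0.00951193  0.78980323  0.61328654]]
{'time': 0.1, 'joint_positions': array([ 0.75648282,  0.61583106, -0.01261881,  1.42473016,  0.0081079 ,
        1.10342155, -0.04042134]), 'joint_vel': array([-0.00080869, -0.00325821, -0.00030813, -0.00465182, -0.00111437,
        0.00031409,  0.00050427]), 'joint_efforts': array([ 2.13099804e-03, -4.70377350e+01,  2.60540228e-01, -1.71569109e+01,
        1.01105851e-02,  5.81997709e-03, -5.39213636e-05]), 'position': array([ 0.46024764, -0.45801456,  0.23025125]), 'tool_rot': array([[ 7.05361683e-01,  7.08845585e-01, -1.68335774e-03],
       [ 7.08847583e-01, -7.05359811e-01,  1.62516204e-03],
       [-3.53839640e-05, -2.33957109e-03, -9.99997263e-01]]), 'force': array([ 0.77043867,  0.39024551, -0.38127837]), 'ft_torque': array([-0.03313249, -0.01983435,  0.0407278 ]), 'grip_force': 0.0, 'finger_gap': 0.08542786234349611}
```

View pics/top0.png

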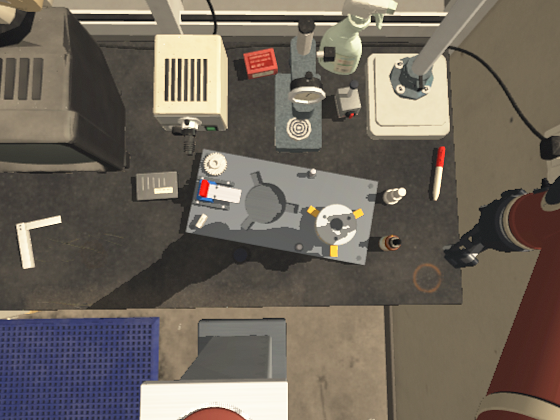

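View pics/scene0.png

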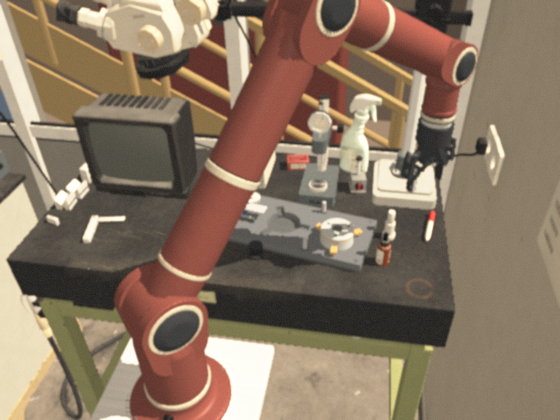

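The top view shows the nest with deck corners near (203,150), (379,181), (366,264) and (187,233). The pocket is near (266,203), the master near (337,225), with lugs near (311,211), (358,212) and (334,251). The red gate pad is near (204,190).

```bash
cat >> h.py <<'E'
from scipy.optimize import least_squares
def nestT(p):
    c,s_=np.cos(p[2]),np.sin(p[2]); return lambda P:(np.atleast_2d(P)@np.array([[c,s_,0],[-s_,c,0],[0,0,1]])+[p[0],p[1],0])
E
python3 - <<'E'
from h import *
s=dict(np.load('pics/top0.png.npz'))
C=np.array([[95,200,26],[95,-200,26],[-95,-200,26],[-95,200,26]])/1e3
px=np.array([[203,150],[379,181],[366,264],[187,233.]])
r=least_squares(lambda p:(proj(s,nestT(p)(C))-px).ravel(),[.5,-.1,-.17]);p=r.x;print(p,r.fun)
T=nestT(p)
S=3;im=cv2.resize(s['img'][135:275,140:405],None,fx=S,fy=S,interpolation=cv2.INTER_CUBIC)[:,:,::-1].copy()
def dr(P,col,closed=True):
    q=((proj(s,P)-[140,135]+.5)*S-.5); cv2.polylines(im,[np.round(q).astype(int)],closed,col,1)
dr(T(C),(0,255,0))
a=np.linspace(0,2*np.pi,60)
dr(T(np.c_[.046*np.cos(a),.04+.046*np.sin(a),0*a+.026]),(0,255,0))
for x in(.083,-.083): dr(T(np.c_[x+.006*np.cos(a),-.05+.006*np.sin(a),0*a+.06]),(0,255,255))
dr(T(np.array([[-17,176,89],[17,176,89],[17,164,89],[-17,164,89]])/1e3),(255,255,0))
m=ray(s,337,225,.066);print('m',m)
cv2.imwrite('pics/crop0.png',im)
E
```

```text
[ 0.53074083 -0.15809143 -0.18129126] [ 0.42630426 -0.16384411 -0.37631171 -0.35600374  0.11777895  0.32150045
 -0.16780072  0.18677103]
m [ 0.48544448 -0.26905102  0.066     ]
```

View pics/crop0.png

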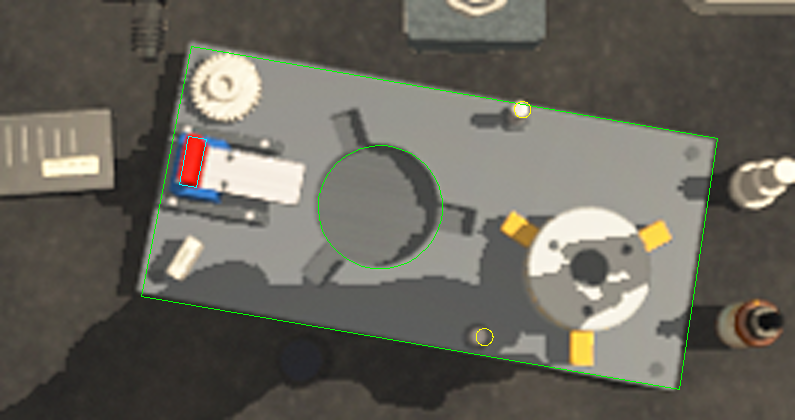

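The overlay matches the deck, bore and pad. The master's top is centred at crop (589,269), with lug tips near (507,221), (666,230) and (583,366). I'll cage the right-hand lug and steer the master with it.

Run:
```python
from h import *
s=dict(np.load('pics/top0.png.npz'))
f=lambda u,v:((u+.5)/3-.5+140,(v+.5)/3-.5+135)
tip=np.array([f(507,221),f(666,230),f(583,366)]); c=f(589,269)
ang=lambda t:t+np.radians([0,-120,-240])
def res(p):
    a=ang(p[2]);P=np.c_[p[0]+.068*np.cos(a),p[1]+.068*np.sin(a),0*a+.044]
    return np.r_[(proj(s,P)-tip).ravel(),(proj(s,[[p[0],p[1],.066]])-[c]).ravel()]
r=least_squares(res,[.485,-.269,np.radians(40)]);p=r.x;print(p,np.degrees(ang(p[2])),r.fun)
n=[0.53074,-0.15809,-0.18129];T=nestT(n)
i=T([[0,.04,0],[0,-.05,0],[0,.17,0]]);print('pocket',i)
print('trail dir deg',-90+np.degrees(n[2]))
d=p[:2]-n[:2];cc,ss=np.cos(n[2]),np.sin(n[2]);print('master in nest',cc*d[0]+ss*d[1],-ss*d[0]+cc*d[1])
a=ang(p[2])[1];print('lug r57',p[:2]+.057*np.array([np.cos(a),np.sin(a)]),'deg',np.degrees(a))
st=arm.get_state();print(st['position'])
for nm,q,z in(('shaft base',(745,195),0),('shaft top',(787,170),.087),('dropper top',(768,320),.102)):
    print(nm,ray(s,*f(*q),z))
```

```text
[ 0.48663921 -0.2675209   0.99088835] [  56.7737204  -63.2262796 -183.2262796] [-0.31184911  0.13103747  0.35553103 -0.23777434 -0.31406859 -0.01338264
  0.26875128  0.11142246]
pocket [[ 0.53795194 -0.11874552  0.        ]
 [ 0.52172507 -0.2072706   0.        ]
 [ 0.56139076  0.00912403  0.        ]]
trail dir deg -100.38715186792669
master in nest -0.023647827271452683 -0.11558885025220954
lug r57 [ 0.51231589 -0.31841008] deg -63.226279596897044
[ 0.46024764 -0.45801456  0.23025125]
shaft base [ 0.54841574 -0.39908216  0.        ]
shaft top [ 0.55348956 -0.40439529  0.087     ]
dropper top [ 0.44827111 -0.38235372  0.102     ]
```

Request:
move_arm(translation=[[0, 0, 0], [0, 0, 0], [0, 0, 0], [0, 0, 0], [0, 0, 0], [0, 0, 0], [0, 0, 0], [0, 0, 0], [0, 0, 0], [0.562, 0.608, 0], [0.562, 0.608, 0], [0.562, 0.608, 0], [0.562, 0.608, 0], [0.562, 0.608, 0], [0.562, 0.608, 0], [0, 0, 0.8], [0, 0, 0.8], [0, 0, 0.8], [0, 0, 0.8], [0, 0, 0]], twist=[-0.995, -0.995, -0.995, -0.995, -0.995, -0.995, -0.995, -0.995, -0.995, 0, 0, 0, 0, 0, 0, 0, 0, 0, 0, 0], hand=0.47)

```text
time: 2.1
position: [0.5099, -0.3177, 0.1315]
tool_rot: [[-0.451, 0.893, -0.008], [0.893, 0.451, 0.004], [0.007, -0.005, -1.0]]
force: [-2.0, -0.1, -0.0]
finger_gap: 0.0404
grip_force: 0.0
```

Run:
```python
from h import *
s=snap('top','top1.png');st=arm.get_state();print(st['position'],st['tool_rot'],st['finger_gap'],st['force'])
s2=snap('scene','scene1.png')
S=3;a=cv2.resize(s['img'][150:290,260:400],None,fx=S,fy=S)
b=cv2.resize(s2['img'][150:290,270:396],None,fx=S,fy=S)
cv2.imwrite('pics/c1.png',np.hstack([a,b])[:,:,::-1])
```

```text
[ 0.51147775 -0.31832505  0.13362158] [[-0.45057031  0.89273149 -0.00410928]
 [ 0.89273254  0.45058127  0.00226569]
 [ 0.00387421 -0.00264764 -0.99998899]] 0.04029306587009733 [0.05464509 0.1432044  0.81263941]
```

View pics/c1.png

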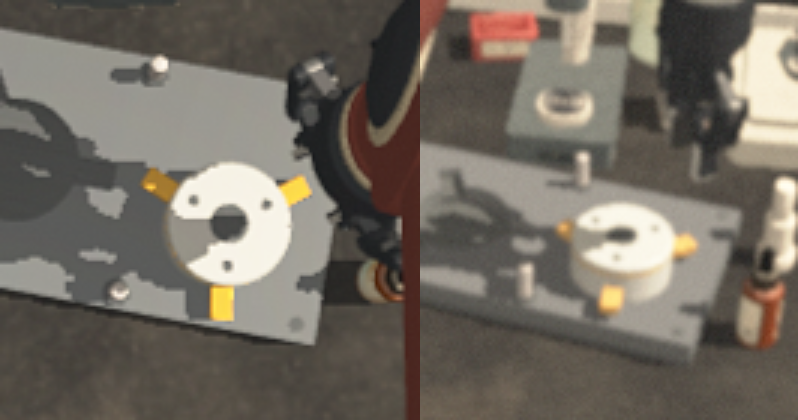

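Top view: the master is undisturbed, with the lug at crop (293,190) and the hand above it. In the scene view the fingers hang near (705,170), clear of everything. Descending onto the lug.

Request:
move_arm(translation=[[-0.1, 0, 0.8], [0, 0, 0.8], [0, 0, 0.8], [0, 0, 0.5], [0, 0, 0.4], [0, 0, 0.1], [0, 0, 0]], twist=[0, 0, 0, 0, 0, 0, 0])

```text
time: 2.9
position: [0.5146, -0.3217, 0.0337]
tool_rot: [[-0.451, 0.893, 0.001], [0.893, 0.451, -0.0], [-0.001, 0.0, -1.0]]
force: [-0.5, 0.7, 0.0]
finger_gap: 0.0401
grip_force: 0.0
```

Request:
move_arm(translation=[[0, 0, 0], [0, 0, 0], [0, 0, 0], [0, 0, 0]], twist=[0, 0, 0, 0], hand=0.0, grip_force=20)

```text
time: 3.3
position: [0.5153, -0.3218, 0.0345]
tool_rot: [[-0.45, 0.893, 0.002], [0.893, 0.45, -0.001], [-0.002, 0.002, -1.0]]
force: [1.3, -0.1, 3.5]
finger_gap: 0.0153
grip_force: 23.2
```

```bash
cat >> h.py <<'E'
def rows(tcp,a0,a1,c0,c1,n,r=None):
    """rigid move: centre c0->c1, tool-x angle a0->a1 (deg); prints tool-axis rows"""
    tcp,c0,c1=map(np.array,(tcp,c0,c1)); rel=tcp-c0; pos=tcp; out=[]
    for k in range(1,n+1):
        d=np.radians((a1-a0)*k/n); R=np.array([[np.cos(d),-np.sin(d)],[np.sin(d),np.cos(d)]])
        new=c0+(c1-c0)*k/n+R@rel; a=np.radians(a0+(a1-a0)*(k-1)/n); v=new-pos
        out.append([round((v@[np.cos(a),np.sin(a)])/.03,3),round((v@[np.sin(a),-np.cos(a)])/.03,3),0]); pos=new
    print(out,'twist',round(-(a1-a0)/n/8,3),'end',pos)
E
python3 - <<'E'
from h import *
rows([.5153,-.3218],116.75,79.6,[.4866,-.2675],[.5127,-.2564],12)
E
```

```text
[[np.float64(-0.004), np.float64(-0.032), 0], [np.float64(0.0), np.float64(-0.032), 0], [np.float64(0.004), np.float64(-0.032), 0], [np.float64(0.009), np.float64(-0.032), 0], [np.float64(0.013), np.float64(-0.033), 0], [np.float64(0.017), np.float64(-0.033), 0], [np.float64(0.021), np.float64(-0.034), 0], [np.float64(0.025), np.float64(-0.036), 0], [np.float64(0.029), np.float64(-0.037), 0], [np.float64(0.033), np.float64(-0.039), 0], [np.float64(0.037), np.float64(-0.041), 0], [np.float64(0.041), np.float64(-0.043), 0]] twist 0.387 end [ 0.50278357 -0.31701225]
```

Request:
move_arm(translation=[[-0.004, -0.032, 0], [0, -0.032, 0], [0.004, -0.032, 0], [0.009, -0.032, 0], [0.013, -0.033, 0], [0.017, -0.033, 0], [0.021, -0.034, 0], [0.025, -0.036, 0], [0.029, -0.037, 0], [0.033, -0.039, 0], [0.037, -0.041, 0], [0.041, -0.043, 0], [0, 0, 0], [0, 0, 0]], twist=[0.387, 0.387, 0.387, 0.387, 0.387, 0.387, 0.387, 0.387, 0.387, 0.387, 0.387, 0.387, 0, 0])

```text
time: 4.7
position: [0.5009, -0.3184, 0.0344]
tool_rot: [[0.181, 0.983, -0.001], [0.983, -0.181, -0.002], [-0.003, -0.0, -1.0]]
force: [-1.9, -1.4, 7.3]
finger_gap: 0.015
grip_force: 23.4
```

Run:
```python
from h import *
s=snap('top','top2.png');st=arm.get_state();print(st['position'],st['tool_rot'][:2,0],st['finger_gap'],st['force'])
im=s['img']
S=3;a=cv2.resize(im[145:285,230:410],None,fx=S,fy=S,interpolation=cv2.INTER_CUBIC)
cv2.imwrite('pics/c2.png',a[:,:,::-1])
```

```text
[ 0.50082397 -0.31843053  0.03445462] [0.18121823 0.98343991] 0.015511441476861348 [-1.94805612 -1.90089244  6.75561156]
```

View pics/c2.png

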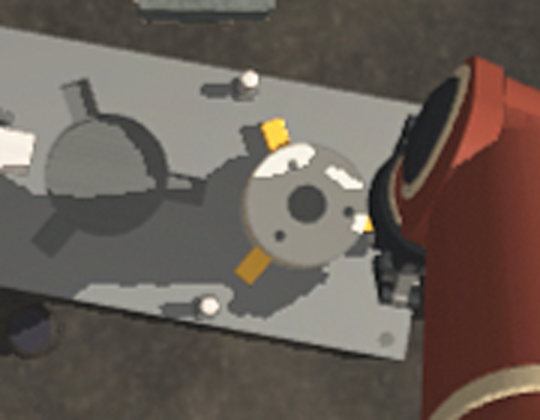

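Top view: the master has turned as planned. Its top centre is at crop (306,205), the free lugs end near (271,123) and (243,276), and the posts are at (249,78) and (208,306).

Run:
```python
from h import *
s=dict(np.load('pics/top2.png.npz'))
f=lambda u,v:((u+.5)/3-.5+230,(v+.5)/3-.5+145)
tip=np.array([f(271,122),f(242,276)]); c=f(306,205)
def res(p):
    a=p[2]+np.radians([30,150]);P=np.c_[p[0]+.068*np.cos(a),p[1]+.068*np.sin(a),0*a+.044]
    return np.r_[(proj(s,P)-tip).ravel(),(proj(s,[[p[0],p[1],.066]])-[c]).ravel()]
r=least_squares(res,[.51,-.26,-.18]);p=r.x;print(p,np.degrees(p[2]),r.fun)
n=[0.53074,-0.15809,-0.18129]
d=p[:2]-n[:2];cc,ss=np.cos(n[2]),np.sin(n[2]);print('in nest',cc*d[0]+ss*d[1],-ss*d[0]+cc*d[1])
b=ray(s,*f(107,175),.026);d=b[:2]-n[:2];print('bore est in nest',cc*d[0]+ss*d[1],-ss*d[0]+cc*d[1])
```

```text
[ 0.5115195  -0.25862434 -0.20570478] -11.786015926481406 [ 0.10395249 -0.54648581 -0.26550605  0.70605679  0.16280689 -0.17394006]
in nest -0.0007793094187487151 -0.10235220833965782
bore est in nest 0.0006417073370611412 0.04229779256325546
```

Request:
move_arm(translation=[[0, 0, 0], [0, 0, 0], [0, 0, 0]], twist=[0, 0, 0], hand=0.24)

```text
time: 5.05
position: [0.5015, -0.3163, 0.033]
tool_rot: [[0.18, 0.984, -0.001], [0.984, -0.18, 0.001], [0.001, -0.001, -1.0]]
force: [0.5, 0.4, 0.5]
finger_gap: 0.0207
grip_force: 0.0
```

Request:
move_arm(translation=[[0, 0, 0.1], [0.3, 0, 0], [0.3, 0, 0], [0.3, 0, 0], [0.3, 0, 0], [0.3, 0, 0], [0.3, 0, 0], [0.3, 0, 0], [0.3, 0, 0], [0.3, 0, 0], [0.3, 0, 0], [0.3, 0, 0], [0.3, 0, 0], [0.3, 0, 0], [0, 0, 0], [0, 0, 0]], twist=[0, 0, 0, 0, 0, 0, 0, 0, 0, 0, 0, 0, 0, 0, 0, 0])

```text
time: 6.65
position: [0.5231, -0.2004, 0.0304]
tool_rot: [[0.179, 0.984, 0.0], [0.984, -0.179, 0.001], [0.001, 0.0, -1.0]]
force: [-0.2, -0.2, -0.4]
finger_gap: 0.0204
grip_force: 0.0
```

Run:
```python
from h import *
s=snap('top','top3.png');st=arm.get_state();print(st['position'],st['tool_rot'][:2,0],st['finger_gap'],st['force'])
n=[0.53074,-0.15809,-0.18129]
d=st['position'][:2]-n[:2];cc,ss=np.cos(n[2]),np.sin(n[2]);print('tcp in nest',cc*d[0]+ss*d[1],-ss*d[0]+cc*d[1])
S=3;a=cv2.resize(s['img'][145:285,180:380],None,fx=S,fy=S,interpolation=cv2.INTER_CUBIC)
cv2.imwrite('pics/c3.png',a[:,:,::-1])
```

```text
[ 0.52291733 -0.20091165  0.03035547] [0.17952378 0.98375325] 0.02033903537888653 [-0.27646685  0.31128284  0.19041819]
tcp in nest 2.6214238875960777e-05 -0.04353030350038181
```

View pics/c3.png

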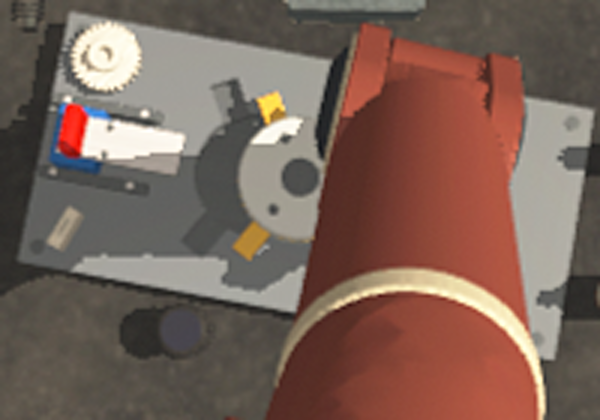

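The master is pushed straight between the posts and is partly over the bore: hole at crop (298,178), bore still showing on its left. Continuing the push.

Request:
move_arm(translation=[[0.15, 0, 0], [0.15, 0, 0], [0.15, 0, 0], [0.15, 0, 0], [0.15, 0, 0], [0.15, 0, 0], [0.1, 0, 0], [0, 0, 0], [0, 0, 0]], twist=[0, 0, 0, 0, 0, 0, 0, 0, 0])

```text
time: 7.6
position: [0.528, -0.1706, 0.03]
tool_rot: [[0.179, 0.984, -0.001], [0.984, -0.179, 0.002], [0.002, -0.001, -1.0]]
force: [0.2, 0.1, 0.2]
finger_gap: 0.0207
grip_force: 0.0
```

Run:
```python
from h import *
s=snap('top','top4.png');s2=snap('scene','scene4.png');st=arm.get_state();print(st['position'],st['tool_rot'][:2,0],st['finger_gap'],st['force'])
n=[0.53074,-0.15809,-0.18129]
d=st['position'][:2]-n[:2];cc,ss=np.cos(n[2]),np.sin(n[2]);print('tcp in nest',cc*d[0]+ss*d[1],-ss*d[0]+cc*d[1])
S=3;a=cv2.resize(s['img'][145:285,180:310],None,fx=S,fy=S,interpolation=cv2.INTER_CUBIC)
b=cv2.resize(s2['img'][160:300,220:350],None,fx=S,fy=S,interpolation=cv2.INTER_CUBIC)
cv2.imwrite('pics/c4.png',np.hstack([a,b])[:,:,::-1])
```

```text
[ 0.52792851 -0.17146498  0.03004704] [0.17957921 0.98374319] 0.02009727067139348 [-0.40388078 -0.48108555 -0.3573094 ]
tcp in nest -0.0003539269621820628 -0.013662694313665848
```

View pics/c4.png

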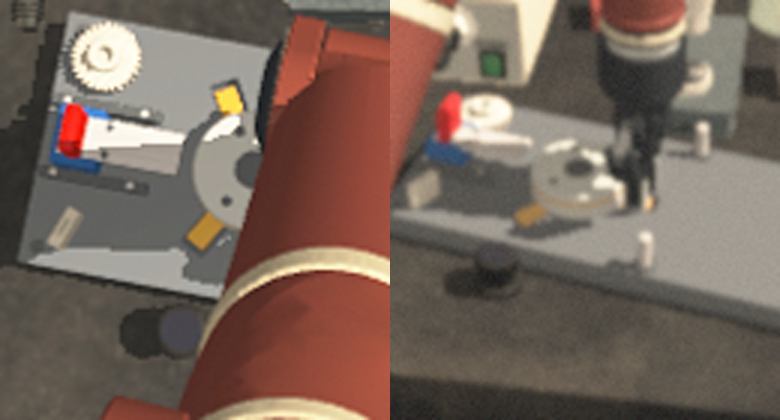

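The master has dropped into the bore. The visible notch edges at (220,88) and (215,240) show it needs a small counter-clockwise turn. Wiggling the caged lug that way.

Request:
move_arm(translation=[[-0.04, 0, 0], [0, 0.027, 0], [0, 0.027, 0], [0, 0.027, 0], [0, 0.027, 0], [0, 0.027, 0], [0, 0.027, 0], [0, 0, 0], [0, 0, 0]], twist=[0, -0.1, -0.1, -0.1, -0.1, -0.1, -0.1, 0, 0])

```text
time: 8.6
position: [0.5327, -0.174, 0.0303]
tool_rot: [[0.097, 0.995, -0.0], [0.995, -0.097, 0.0], [0.0, -0.0, -1.0]]
force: [-0.4, 1.2, 0.2]
finger_gap: 0.0201
grip_force: 0.0
```

Run:
```python
from h import *
s=snap('top','top5.png');s2=snap('scene','scene5.png');st=arm.get_state();print(st['position'],st['tool_rot'][:2,0],st['finger_gap'],st['force'])
T=nestT([0.53074,-0.15809,-0.18129])
S=3;a=cv2.resize(s['img'][145:285,180:310],None,fx=S,fy=S,interpolation=cv2.INTER_CUBIC)
b=cv2.resize(s2['img'][160:300,220:350],None,fx=S,fy=S,interpolation=cv2.INTER_CUBIC)
t=np.linspace(0,2*np.pi,60)
for (q,sc,o) in((a,s,[180,145]),(b,s2,[220,160])):
  def dr(P,col):
    cv2.polylines(q,[np.round((proj(sc,T(P))-o+.5)*S-.5).astype(int)],True,col,1)
  dr(np.c_[.044*np.cos(t),.04+.044*np.sin(t),0*t+.048],(0,255,0))
  dr(np.c_[.044*np.cos(t),.04+.044*np.sin(t),0*t+.058],(255,0,0))
cv2.imwrite('pics/c5.png',np.hstack([a,b])[:,:,::-1])
```

```text
[ 0.53264041 -0.17396661  0.03029515] [0.09708563 0.99527603] 0.020524446556279427 [0.38111893 0.24896377 0.46932649]
```

View pics/c5.png

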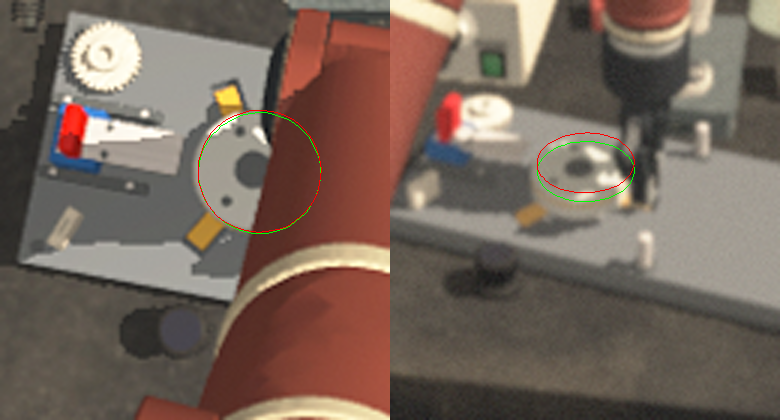

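Now I lift clear and move sideways (tool −y, towards the robot), so I can check the seating without the arm in the way.

Request:
move_arm(translation=[[0, 0, -0.6], [0, 0, -0.9], [0, 0, -1], [0, 0, -1], [0, 0, -1], [0, 0, -1], [1, -0.3, -0.3], [1, 0, 0], [1, 0, 0], [1, 0, 0], [1, 0, 0], [1, 0, 0], [1, 0, 0], [1, 0, 0], [0.8, 0, 0], [0, 0, 0], [0, 0, 0]], twist=[0, 0, 0, 0, 0, 0, 0.6, 0, 0, 0, 0, 0, 0, 0, 0, 0, 0], hand=0.24)

```text
time: 10.4
position: [0.5684, 0.0868, 0.2041]
tool_rot: [[0.179, 0.984, -0.001], [0.984, -0.179, -0.001], [-0.001, -0.001, -1.0]]
force: [0.0, -0.5, 0.1]
finger_gap: 0.0203
grip_force: 0.0
```

Run:
```python
from h import *
s=snap('top','top6.png');s2=snap('scene','scene6.png');st=arm.get_state();print(st['time'],st['position'],st['tool_rot'][:2,0],st['force'])
T=nestT([0.53074,-0.15809,-0.18129])
S=3;a=cv2.resize(s['img'][145:285,180:310],None,fx=S,fy=S,interpolation=cv2.INTER_CUBIC)
b=cv2.resize(s2['img'][160:300,220:350],None,fx=S,fy=S,interpolation=cv2.INTER_CUBIC)
cv2.imwrite('pics/c6.png',np.hstack([a,b])[:,:,::-1])
```

```text
10.5 [0.56858786 0.08489644 0.20422499] [0.18228409 0.98324459] [-0.22268886  0.03576969  0.22572318]
```

View pics/c6.png

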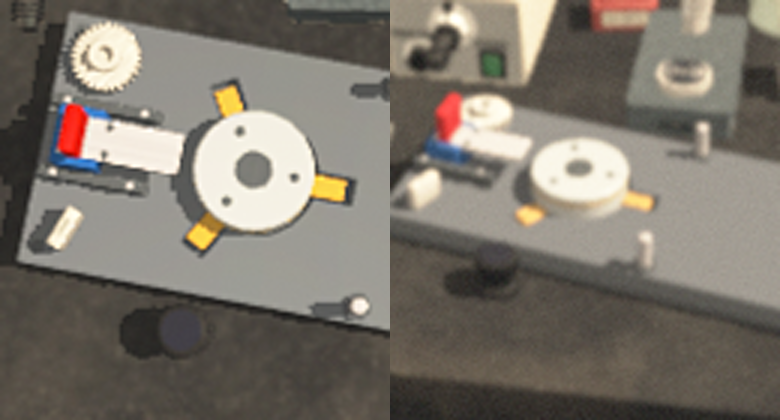

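Both views show the master home. Each lug sits in its notch with an even dark margin, at crop (228,98), (332,188) and (203,231). In the scene view about 19 px of drum wall stands above the deck, which matches 22 mm. Next is the gate: shut the fingers and come down behind the red pad.

Request:
move_arm(translation=[[0, 0.217, 0.5], [0, 0, 0.8], [0, 0, 0.9], [0, 0, 0.9], [0, 0, 0.8], [0, 0, 0.6], [0, 0, 0.23], [0, 0, 0], [-0.5, 0, 0], [-0.5, 0, 0], [-0.3, 0, 0], [0, 0, 0], [0, 0, 0]], twist=[0, 0, 0, 0, 0, 0, 0, 0, 0, 0, 0, 0, 0], hand=0)

```text
time: 11.8
position: [0.5684, 0.047, 0.063]
tool_rot: [[0.181, 0.983, 0.001], [0.983, -0.181, 0.0], [0.001, 0.001, -1.0]]
force: [-0.6, 0.6, -0.0]
finger_gap: 0.0
grip_force: 0.0
```

Request:
move_arm(translation=[[-0.25, 0, 0], [-0.25, 0, 0], [-0.25, 0, 0], [-0.25, 0, 0], [-0.25, 0, 0], [-0.25, 0, 0], [-0.2, 0, 0], [-0.2, 0, 0], [0, 0, 0]], twist=[0, 0, 0, 0, 0, 0, 0, 0, 0])

```text
time: 12.7
position: [0.5576, -0.0073, 0.0625]
tool_rot: [[0.18, 0.984, -0.0], [0.984, -0.18, 0.003], [0.003, -0.001, -1.0]]
force: [-0.2, 6.9, -0.4]
finger_gap: 0.0
grip_force: 3.4
```

Request:
move_arm(translation=[[-0.1, 0, 0], [-0.1, 0, 0], [-0.1, 0, 0], [-0.1, 0, 0], [0, 0, 0], [0, 0, 0]], twist=[0, 0, 0, 0, 0, 0])

```text
time: 13.3
position: [0.5564, -0.0139, 0.0626]
tool_rot: [[0.175, 0.984, 0.002], [0.984, -0.175, 0.008], [0.009, 0.0, -1.0]]
force: [0.3, 11.9, -0.1]
finger_gap: 0.0
grip_force: 6.1
```

Request:
move_arm(translation=[[-0.1, 0, 0], [-0.1, 0, 0], [0, 0, 0], [0, 0, 0]], twist=[0, 0, 0, 0])

```text
time: 13.7
position: [0.5563, -0.0139, 0.0627]
tool_rot: [[0.171, 0.985, 0.004], [0.985, -0.171, 0.015], [0.016, 0.001, -1.0]]
force: [2.0, 20.3, -1.7]
finger_gap: 0.0
grip_force: 10.0
```

Run:
```python
from h import *
s=snap('top','top7.png');s2=snap('scene','scene7.png');print(arm.get_state()['force'],arm.get_state()['position'])
S=3;a=cv2.resize(s['img'][145:285,180:310],None,fx=S,fy=S,interpolation=cv2.INTER_CUBIC)
b=cv2.resize(s2['img'][160:300,220:350],None,fx=S,fy=S,interpolation=cv2.INTER_CUBIC)
cv2.imwrite('pics/c7.png',np.hstack([a,b])[:,:,::-1])
```

```text
[ 2.66357487 20.92881636 -1.83820083] [ 0.55632683 -0.01397595  0.06268982]
```

View pics/c7.png

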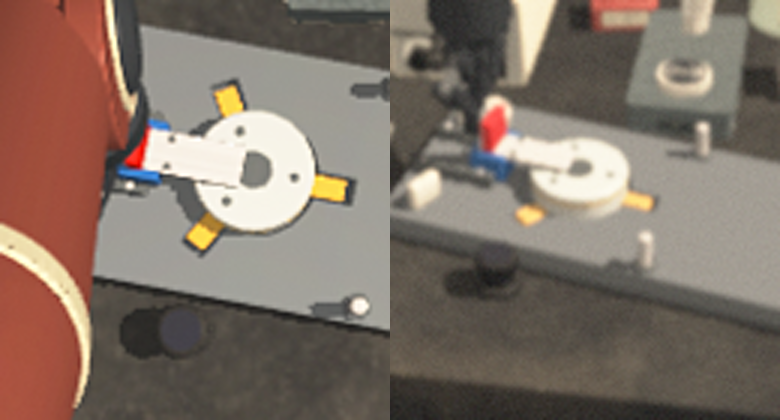

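The tongue passes over the master, its tip moving from crop x = 183 to 247 (about 45 mm), and the hard stop is felt. Backing off slowly, then lifting.

Request:
move_arm(translation=[[0.25, 0, 0], [0.25, 0, 0], [0.25, 0, 0], [0.25, 0, 0], [0.25, 0, 0], [0.25, 0, 0], [0.25, 0, 0], [0.25, 0, 0], [0.3, 0, 0], [0.4, 0, 0], [0.3, 0, 0], [0, 0, -0.5], [0, 0, -0.8], [0, 0, -0.9], [0, 0, -0.9], [0, 0, -0.5], [0, 0, 0], [0, 0, 0]], twist=[0, 0, 0, 0, 0, 0, 0, 0, 0, 0, 0, 0, 0, 0, 0, 0, 0, 0])

```text
time: 15.6
position: [0.5705, 0.0621, 0.17]
tool_rot: [[0.18, 0.984, -0.001], [0.984, -0.18, -0.0], [-0.0, -0.0, -1.0]]
force: [-0.6, 0.3, -0.3]
finger_gap: -0.0002
grip_force: 0.0
```

Run:
```python
from h import *
s=snap('scene','scene8.png');r=dict(np.load('pics/scene6.png.npz'))
f=lambda i:cv2.inRange(cv2.cvtColor(i[170:240,220:270],cv2.COLOR_RGB2HSV),(0,150,90),(10,255,255))
for q in(s,r): m=cv2.moments(f(q['img']),True);print(m['m00'],m['m10']/max(m['m00'],1),m['m01']/max(m['m00'],1))
d=cv2.absdiff(s['img'],r['img'])[200:250,265:350];print('diff nest',d.mean(),d.max())
print(arm.get_state()['position'],arm.get_state()['force'])
print(arm.close_job())
```

```text
88.0 18.943181818181817 28.0
85.0 19.011764705882353 27.870588235294118
diff nest 1.9956862745098038 12
[0.57007839 0.06199417 0.16934154] [ 0.55670778  0.08640072 -0.39617114]
the job is handed in; nothing more can be done
None
```

The master is fully home in the pocket, the gate was pushed to its hard stop and sprang back to rest, and the job is handed in at about 15.7 s; no verdict came back, so this rests on the camera and force readings.

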